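# Fetch the tin from under the shelf riser with the pull hook

### The job

A tin has slipped deep under the slatted shelf riser, and the wooden pull hook was pushed in there too, handle first. Draw the hook out by its bent end, lay it down on the open worktop and let go of it, then take it by the handle so that the bent end points into the riser, and use it to slide the tin out along the worktop through the open front until the tin stands upright and wholly clear of the riser, by at least two centimetres. Do not touch the tin with the gripper, tip it over, or disturb the other things; let go of the hook at the end and leave it lying on the worktop.

Things in the scene. Friction and masses are not known exactly. Their poses are not given: they have to be found in the camera images.
- riser: fixed shelf riser: dark steel frame, seven brown wooden slats on top with gaps. 160 mm deep (x), 250 wide (y), 94 high; under it 86 mm free height, 230 free width. Origin: middle of its footprint, on the worktop. x points inward from the open front (plane x = -80 mm), which faces roughly to the robot's right. A thin rail 25 mm up bars the sides and back
- pull_hook: light wooden L-shaped hook lying flat, 220 mm long, 18 high, 70 g. Shaft 16 mm wide along x, handle end x = -110, bent end x = +110 mm; there a cross arm (x = 96 to 110) sticks out to -y only, to y = -48. Origin: underside, mid-length, on the shaft's centre line. Starts handle under the riser, between the tin and the riser's +y legs, bent end 95 to 125 mm out of the front
- hook_end (a point): point on the hook where the shaft's centre line crosses the cross arm (x = 103 mm, 9 mm above the underside)
- handle_end (a point): the plain end of the hook's handle (x = -110 mm, 9 mm above the underside)
- tin: closed food tin with a blue and yellow label, 57 mm in diameter, 72 mm high, 0.14 to 0.28 kg, standing under the riser with its centre 45 to 58 mm behind the open front. Origin: centre of its underside, z up
- pod_a: coffee pod, 51 mm across, 44 mm high, standing loose on the back half of the riser at its +y end; origin at the centre of its underside; must stay where it is
- riser_cup: small purple cup with a handle, 63 x 90 x 50 mm, loose on the back half of the riser, in the middle; origin at the centre of its underside; must stay where it is
- pod_b: coffee pod, 51 mm across, 44 mm high, loose on the back half of the riser at its -y end; origin at the centre of its underside; must stay where it is
- timer: round red kitchen timer, 65 mm across, 52 mm high, loose on the worktop farther away; origin at the centre of its underside; must stay where it is
- cup: small orange cup with a handle, 64 x 91 x 54 mm, loose on the worktop to the right; origin at the centre of its underside; must stay where it is
Mind the look-alikes: they are no part of the job. Leave any turquoise look-alike of the tin alone.

How it is judged:
By the outcome, as a careful person would: the job done as asked, in the order asked, and still so for the second after the job is handed in, with the robot touching nothing.
It also fails if it takes over 64 s, if anything falls off the work surface, if the arm or the gripper's body presses on something with over 40 N, if the wrist force passes 120 N, or if a joint passes its speed limit or range.

### The arm

A 7-joint arm with a two-finger parallel gripper is mounted at the origin on a cart in front of the work surface, level with it; the furniture and walls round the work are solid. World frame = base frame: x ahead of the robot, y to its left, z up, the work surface at z = 0. Lengths are in m, angles in rad, forces in N, time in s.
With the tool pointing down it reaches from about 0.4 to 0.875 m from the base axis. Payload 19.3 kg.
Tool frame: the origin (TCP) lies between the finger pads; the fingertips stand 17 mm ahead of it and the grasp point (between the pads) lies 2 mm behind it (bot.finger_overhang is the distance from the TCP to the fingertips, in m); z points along the fingers, y is the line along which they close (so a half turn about z gives the same grasp; the last joint's range is limited). The gripper opens to 85 mm and grips with 20 to 120 N. Pads are 22 mm wide; open, the fingers measure 114 mm over their backs; the gripper's body (76 mm by 85 mm) begins 54 mm behind the grasp point. The pads swing forward as they close: fully open they stand 13 mm farther back than shut.
Start: joints at [-1.362, 0.521, -0.036, 1.599, 0.021, 1.021, -0.113], TCP at [0.172, 0.601, 0.248] pointing down, gripper open.
Joint ranges: [-2.91, 2.91], [-0.3, 2.13], [-1.5, 1.42], [0.17, 2.43], [-1.26, 4.41], [0.16, 1.93], [-2.52, 2.52]. Speed limits (rad/s): [1.89, 1.89, 2.39, 2.39, 3.01, 3.01, 3.01].

### API

Orientations are given as [roll, pitch, yaw] about the fixed x, y, z axes, in that order (R = Rz(yaw) Ry(pitch) Rx(roll)).
In Python, from workcell import observe, grab_frame, bot gives the robot as it stands.
- The arm moves only by the shell command python3 -m crank 'ROWS' [FORCE]. ROWS is a JSON object of lists of equal length, an entry for each row: "linear": the shift along the world's x, y, z each as a share of 0.25 m, from -1 to 1, a list of three; "delta_rot": the turn, a rotation vector about the world's x, y, z each as a share of 30 degrees, from -1 to 1, a list of three; "fingers": the opening, from -1 (shut) to 1 (fully open). In form: {"linear": [[dx, dy, dz], ...], "delta_rot": [[rx, ry, rz], ...], "fingers": [fingers, ...]}. A call has 1 to 5 rows; each row is the pose to reach, as a shift and turn from the pose commanded when the call began; what a row does not reach only later rows make up. A row lasts 1/10 s, in which the tool goes at most 50 mm and 8.59 degrees, less where a joint would pass 70% of its speed; a pose out of reach is approached as far as the arm can. A call with a number of a shift or a turn outside -1 to 1 is refused whole. A call with a gripper value outside its range is refused whole. The fingers move at their own pace and stop on an object; FORCE is the grip in N (left out, the last holds). Time passes only in rows, so rows that repeat a pose let the fingers close. It gives the time, the measured TCP pose, the force, the opening and the grip force at its end, in the units of the state.
- observe(): the state, without advancing time (a new reading comes with each control period).
- grab_frame(name): name is "scene" or "top" or "wrist"; returns a dict with "image" (420x560x3 uint8, red, green, blue), "mtx" (3x3 intrinsics, pixels), "k1" (the pictures are not rectified: a ray, as slopes to the right and down, at radius r is drawn at 1 + k1 r^2 times it, then the intrinsics apply), "xyz" and "orientation" of the camera in the world. Camera axes: x right, y down, z forward; pixel columns grow to the right and rows downward; lengths in m; the calibration is good to about 2 mm. A picture is of the moment at which its call begins. There is no depth.
- bot.job_done(): hands the job in; it is judged then, once.
The state is a dict: "clock": time; "qpos": joint angles; "qd": joint speeds; "joint_efforts": joint torques, N m; "position": TCP position; "tool_rot": TCP orientation; "force": force on the tool from outside, world axes, zero at the start; "moment": the same for the moment, N m; "grip_width": finger opening in m; "finger_force": force on a finger pad.
Only numpy, scipy, OpenCV 4.12 (cv2) and the standard library are available. Lean on these libraries where they do the work, as an engineer would, in place of code of your own. Each camera call takes 0.05 s, during which the arm holds its last target. There are 200 camera calls.

## Working session

There is one attempt and no reset: what is moved stays moved. The work goes in short steps, Python scripts to look and compute and a shell command to move; the robot and the scene stay as the last step left them, time stands still between calls to the robot, and variables do not carry over. Pictures are saved under pics/ and viewed, at most 12 in all, crops included, and the job is handed in when it is done.

```bash
ls; mkdir -p pics; cat > h.py <<'E'
import numpy as np, cv2
from workcell import observe, grab_frame, bot
from scipy.spatial.transform import Rotation as R
def rot(o):
    o=np.array(o,float)
    return o if o.shape==(3,3) else (R.from_quat(o) if o.size==4 else R.from_euler('xyz',o)).as_matrix()
def ray(f,u,v):
    K=np.array(f["mtx"]);d=np.array([(u-K[0,2])/K[0,0],(v-K[1,2])/K[1,1]])
    s=d.copy()
    for _ in range(30): s=d/(1+f["k1"]*(s@s))
    return rot(f["orientation"])@np.array([s[0],s[1],1])
def onz(f,u,v,z):
    r=ray(f,u,v);c=np.array(f["xyz"]);return c+r*(z-c[2])/r[2]
def proj(f,P):
    p=rot(f["orientation"]).T@(np.array(P,float)-np.array(f["xyz"]));s=p[:2]/p[2];s=s*(1+f["k1"]*(s@s))
    K=np.array(f["mtx"]);return np.array([K[0,0]*s[0]+K[0,2],K[1,1]*s[1]+K[1,2]])
def save(f,n,crop=None,k=1):
    im=f["image"][:,:,::-1]
    if crop: im=im[crop[1]:crop[3],crop[0]:crop[2]]
    cv2.imwrite("pics/"+n,cv2.resize(im,None,fx=k,fy=k,interpolation=cv2.INTER_CUBIC))
E
python3 - <<'E'
from h import *
import pickle
for n in("scene","top"):
    f=grab_frame(n);pickle.dump(f,open(n+".pkl","wb"));save(f,n+"0.png",k=1.4);print(n,f["xyz"],f["orientation"],f["mtx"],f["k1"])
s=observe();print(s)
E
```

```text
pics
scene [-0.20425253 -0.69023503  0.84082303] [-2.14432342e+00  1.98576664e-03 -8.14266270e-01] [[517.6507333    0.         283.35702513]
 [  0.         517.6507333  211.75638077]
 [  0.           0.           1.        ]] -0.051219734445913045
top [0.42889852 0.05265112 1.3391216 ] [-2.97447775  0.0141676  -1.55729983] [[478.96277784   0.         274.27857927]
 [  0.         478.96277784 204.66969542]
 [  0.           0.           1.        ]] -0.06551524557866216
{'clock': 0.1, 'qpos': array([-1.3621825 ,  0.52194888, -0.03630379,  1.59995899,  0.02114885,
        1.02112299, -0.11279572]), 'qd': array([ 0.00070655, -0.0001107 ,  0.00028401, -0.0006805 ,  0.00064389,
        0.00052413,  0.00053316]), 'joint_efforts': array([ 2.90630880e-03, -9.28481197e+01,  1.98377363e+00, -3.70536268e+01,
        1.82057940e-02,  5.29170458e-03,  1.35942082e-05]), 'position': array([0.17196035, 0.60056734, 0.24778412]), 'tool_rot': array([-3.14053803e+00,  4.34821701e-05,  2.86272505e+00]), 'force': array([-0.2637706 ,  0.99624746,  0.12202098]), 'moment': array([-0.01645212, -0.03092447, -0.00812026]), 'finger_force': 0.0, 'grip_width': 0.0850935263878799}
```

View pics/scene0.png

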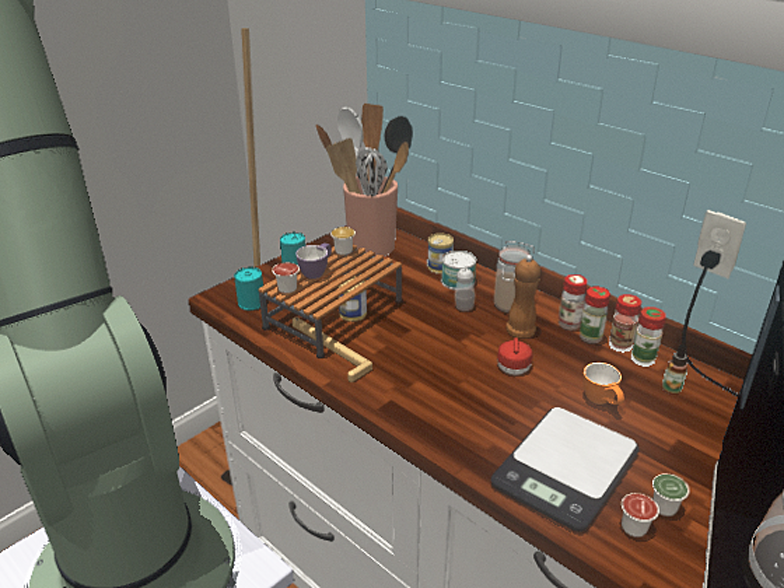

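View pics/top0.png

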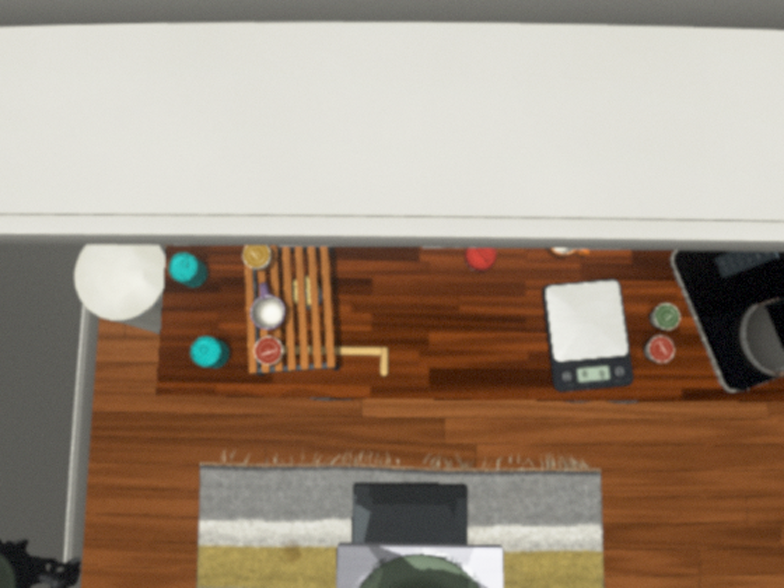

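The scene shows the riser at the left. The tin's label is visible under it near (350,305), and the hook lies on the near side with its bent end out at (360,372). In the top view the hook bend is at (385,350), the shaft runs left under the riser, and the front slat's edge is at x≈333. The turquoise look-alikes are further left.

```bash
python3 - <<'E'
from h import *
import pickle
f=pickle.load(open("top.pkl","rb"));g=pickle.load(open("scene.pkl","rb"))
a=f["image"][170:275,165:285,::-1];b=g["image"][160:285,170:290,::-1]
A=cv2.resize(a,(400*1,350),interpolation=cv2.INTER_CUBIC);B=cv2.resize(b,(400,417),interpolation=cv2.INTER_CUBIC)
o=np.zeros((417,800,3),np.uint8);o[:350,:400]=A;o[:,400:]=B;cv2.imwrite("pics/c1.png",o)
d=lambda u,v,z:print(u,v,z,onz(f,u/1.4,v/1.4,z).round(3))
d(387,350,.018);d(384,375,.018);d(338,351,.018);d(334,246,.094);d(334,367,.094);d(250,372,.094);d(400,398,0);d(481,257,.05);d(268,350,.138)
e=lambda u,v,z:print('s',onz(g,u/1.4,v/1.4,z).round(3))
e(371,363,.018);e(352,378,.018);e(402,265,.094);e(321,318,.094);e(262,290,.094);e(352,320,0);e(205,310,0)
E
```

```text
387 350 0.018 [0.525 0.067 0.018]
384 375 0.018 [0.476 0.072 0.018]
338 351 0.018 [0.522 0.163 0.018]
334 246 0.094 [0.716 0.169 0.094]
334 367 0.094 [0.487 0.164 0.094]
250 372 0.094 [0.475 0.32  0.094]
400 398 0 [0.432 0.04  0.   ]
481 257 0.05 [ 0.707 -0.116  0.05 ]
268 350 0.138 [0.513 0.279 0.138]
s [0.525 0.065 0.018]
s [0.471 0.059 0.018]
s [0.729 0.178 0.094]
s [0.489 0.155 0.094]
s [0.474 0.31  0.094]
s [0.615 0.21  0.   ]
s [0.43  0.461 0.   ]
```

View pics/c1.png

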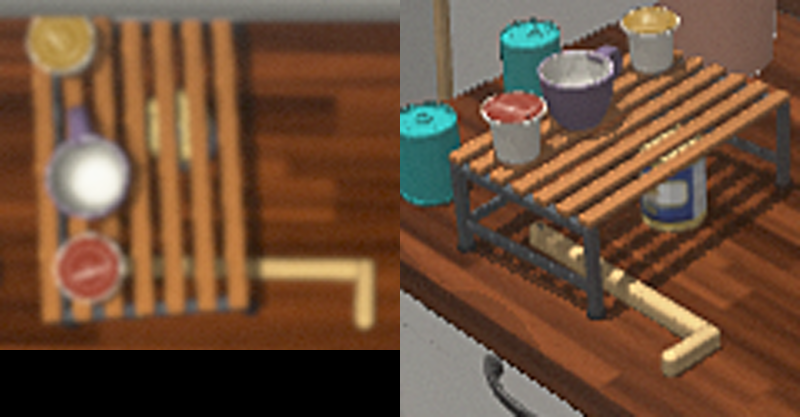

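The tin's yellow lid shows between slats 4–6 in the top crop (centre ≈ (172,132)), and its foot is visible in the scene crop (≈ (675,228)). The hook's shaft is on the near side at row ≈268.

```bash
python3 - <<'E'
from h import *
import pickle
f=pickle.load(open("top.pkl","rb"));g=pickle.load(open("scene.pkl","rb"))
print('tin top',onz(f,216.6,209.6,.072).round(3)); print('lid extents',onz(f,216.6,170+97/3.33,.072).round(3),onz(f,216.6,170+167/3.33,.072).round(3))
print('tin foot scene: left,bottom,right',*[onz(g,170+(u-400)/3.33,160+v/3.33,0).round(3) for u,v in((640,215),(672,230),(706,215))])
# hook mask
im=f["image"].astype(int);hsv=cv2.cvtColor(f["image"],cv2.COLOR_RGB2HSV)
m=(hsv[...,2]>150)&(hsv[...,0]>13)&(hsv[...,0]<30)&(hsv[...,1]>60)
m[:230]=0;m[275:]=0;m[:,:240]=0;m[:,290:]=0
v,u=np.nonzero(m)
P=np.array([onz(f,a,b,.018)[:2] for a,b in zip(u,v)]);print(len(P),P.min(0),P.max(0))
for y in np.arange(.06,.17,.01):
    q=P[abs(P[:,1]-y)<.005,0]
    if len(q):print(y.round(3),q.min().round(3),q.max().round(3))
E
```

```text
tin top [0.627 0.228 0.072]
lid extents [0.656 0.229 0.072] [0.599 0.227 0.072]
tin foot scene: left,bottom,right [0.61  0.245 0.   ] [0.613 0.208 0.   ] [0.649 0.203 0.   ]
281 [0.47556158 0.06735597] [0.53039386 0.15901458]
0.07 0.476 0.53
0.08 0.478 0.53
0.09 0.516 0.53
0.1 0.516 0.53
0.11 0.516 0.53
0.12 0.516 0.53
0.13 0.516 0.53
0.14 0.516 0.53
0.15 0.516 0.529
0.16 0.518 0.529
```

```bash
python3 -m crank '{"linear":[[0.44,-0.72,0],[0.44,-0.72,0],[0.44,-0.72,0],[0.44,-0.72,0],[0.44,-0.72,0]],"delta_rot":[[0,0,-1],[0,0,-1],[0,0,-1],[0,0,-1],[0,0,-1]],"fingers":[1,1,1,1,1]}'; python3 -c "
from h import *;print(observe()['qpos'].round(2))"
```

```text
clock: 0.6
position: [0.2848, 0.4163, 0.2484]
tool_rot: [-3.141, 0.002, 2.331]
force: [-0.4, 0.8, 0.0]
grip_width: 0.0857
finger_force: 0.0
[-1.19  0.33  0.12  1.92 -0.05  0.9  -0.28]
```

```bash
for i in 1; do python3 -m crank '{"linear":[[0.42,-0.70,0],[0.42,-0.70,0],[0.42,-0.70,0],[0.42,-0.70,0],[0.42,-0.70,0]],"delta_rot":[[0,0,-1],[0,0,-1],[0,0,-1],[0,0,-1],[0,0,-1]],"fingers":[1,1,1,1,1]}'
python3 -m crank '{"linear":[[0.42,-0.68,0],[0.42,-0.68,0],[0.42,-0.68,0],[0.42,-0.68,0],[0.42,-0.68,0]],"delta_rot":[[0,0,-1],[0,0,-1],[0,0,-1],[0,0,-1],[0,0,-1]],"fingers":[1,1,1,1,1]}'
python3 -m crank '{"linear":[[0,0,0],[0,0,0],[0,0,0],[0,0,0]],"delta_rot":[[0,0,-1],[0,0,-1],[0,0,-1],[0,0,-1]],"fingers":[1,1,1,1]}'
python3 -m crank '{"linear":[[0,0,0],[0,0,0],[0,0,0],[0,0,0]],"delta_rot":[[0,0,-1],[0,0,-1],[0,0,-1],[0,0,-1]],"fingers":[1,1,1,1]}'; done;  python3 -c "
from h import *;print(observe()['qpos'].round(2))"
```

```text
clock: 1.1
position: [0.3893, 0.2411, 0.2485]
tool_rot: [3.141, 0.001, 1.807]
force: [-1.3, 1.5, 0.1]
grip_width: 0.0854
finger_force: 0.0
clock: 1.6
position: [0.4943, 0.0705, 0.2484]
tool_rot: [3.14, 0.002, 1.283]
force: [-0.2, 1.8, 1.4]
grip_width: 0.085
finger_force: 0.0
clock: 2.0
position: [0.4919, 0.0763, 0.2481]
tool_rot: [-3.141, 0.0, 0.764]
force: [-0.4, -0.4, 0.5]
grip_width: 0.0852
finger_force: 0.0
clock: 2.4
position: [0.4919, 0.0764, 0.2481]
tool_rot: [3.141, 0.0, 0.24]
force: [-0.5, 0.4, -0.3]
grip_width: 0.0856
finger_force: 0.0
[-0.85  0.41  0.76  1.96 -0.36  0.91 -1.24]
```

```bash
python3 -m crank '{"linear":[[0,0,-0.4],[0,0,-0.4],[0,0,-0.4],[0,0,-0.4]],"delta_rot":[[0,0,-0.46],[0,0,-0.46],[0,0,-0.46],[0,0,-0.46]],"fingers":[1,1,1,1]}' 30; python3 - <<'E'
from h import *
f=grab_frame("wrist");save(f,"w1.png");import pickle;pickle.dump(f,open("w1.pkl","wb"));print(f["xyz"],f["orientation"])
for P in((.475,.072,.018),(.531,.065,.018),(.515,.079,.018),(.523,.16,.018),(.495,.072,.018)):print(P,proj(f,P).round(0))
E
```

```text
clock: 2.8
position: [0.4921, 0.0756, 0.149]
tool_rot: [3.141, 0.001, 0.007]
force: [-0.2, -0.5, 1.1]
grip_width: 0.0856
finger_force: 0.0
[0.57273035 0.07595037 0.27437524] [ 2.82142959e+00 -8.06383594e-04 -1.56356626e+00]
(0.475, 0.072, 0.018) [280. 224.]
(0.531, 0.065, 0.018) [289. 158.]
(0.515, 0.079, 0.018) [271. 178.]
(0.523, 0.16, 0.018) [170. 167.]
(0.495, 0.072, 0.018) [280. 202.]
```

View pics/w1.png

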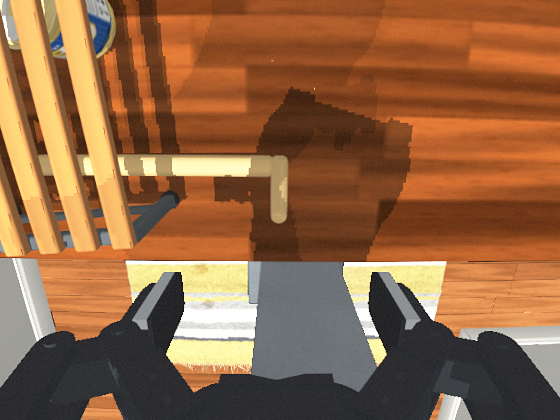

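The wrist view confirms the estimate: cross-arm tip at (280,222), outer corner at (288,157), both as projected. Lowering to grasp the cross arm.

```bash
python3 -m crank '{"linear":[[0.012,-0.014,-0.2],[0.012,-0.014,-0.35],[0.012,-0.014,-0.45],[0.012,-0.014,-0.508],[0.012,-0.014,-0.508]],"delta_rot":[[0,0,0],[0,0,0],[0,0,0],[0,0,0],[0,0,0]],"fingers":[1,1,1,1,1]}' 40
for i in 1 2; do python3 -m crank '{"linear":[[0,0,0],[0,0,0],[0,0,0],[0,0,0],[0,0,0]],"delta_rot":[[0,0,0],[0,0,0],[0,0,0],[0,0,0],[0,0,0]],"fingers":[-1,-1,-1,-1,-1]}' 40; done
```

```text
clock: 3.35
position: [0.496, 0.0728, 0.0222]
tool_rot: [-3.14, -0.001, 0.006]
force: [0.7, -0.8, 1.4]
grip_width: 0.0855
finger_force: 0.0
clock: 3.85
position: [0.4952, 0.0725, 0.0217]
tool_rot: [-3.141, -0.001, 0.004]
force: [-6.4, 0.7, 37.6]
grip_width: 0.013
finger_force: 43.4
clock: 4.35
position: [0.4953, 0.0725, 0.0218]
tool_rot: [-3.141, -0.001, 0.004]
force: [-0.3, 0.4, 11.7]
grip_width: 0.0134
finger_force: 39.4
```

```bash
python3 -m crank '{"linear":[[0,0,0.01],[0,-0.1,0.01],[0,-0.2,0.01],[0,-0.3,0.01],[0,-0.4,0.01]],"delta_rot":[[0,0,0],[0,0,0],[0,0,0],[0,0,0],[0,0,0]],"fingers":[-1,-1,-1,-1,-1]}' 40
python3 -m crank '{"linear":[[0,-0.1,0],[0,-0.2,0],[0,-0.3,0],[0,-0.4,0],[0,-0.45,0]],"delta_rot":[[0,0,0],[0,0,0],[0,0,0],[0,0,0],[0,0,0]],"fingers":[-1,-1,-1,-1,-1]}'; python3 -c "
from h import *;save(grab_frame('scene'),'s1.png',(150,100,500,380),2)"
```

```text
clock: 4.85
position: [0.4949, -0.0286, 0.0239]
tool_rot: [3.141, 0.0, 0.004]
force: [1.4, -0.2, -0.0]
grip_width: 0.0132
finger_force: 39.3
clock: 5.35
position: [0.4947, -0.1424, 0.024]
tool_rot: [3.141, -0.0, 0.002]
force: [-0.3, -0.2, 0.0]
grip_width: 0.0129
finger_force: 39.3
```

View pics/s1.png

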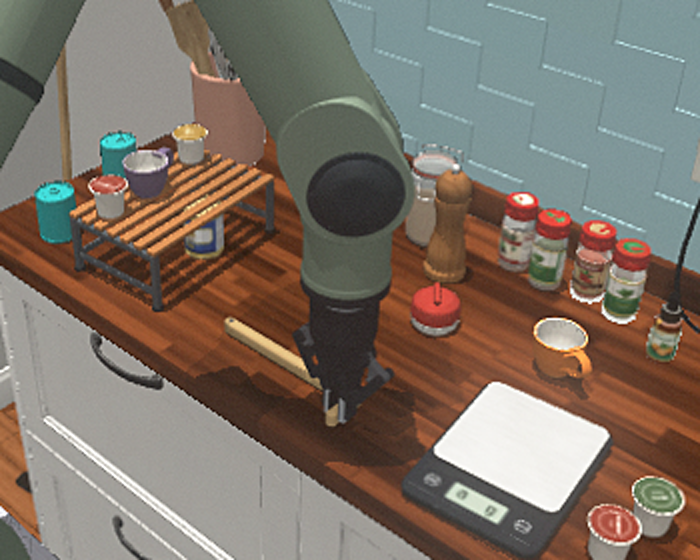

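The hook is out; its handle end is at (230,322) in the crop, clear of the riser, and nothing is disturbed. Lifting and turning it half round over the robot side.

```bash
python3 -m crank '{"linear":[[0,0,0.12],[0,0,0.24],[0,0,0.24],[0,0,0.24],[0,0,0.24]],"delta_rot":[[0,0,0],[0,0,0.2],[0,0,0.5],[0,0,0.75],[0,0,1]],"fingers":[-1,-1,-1,-1,-1]}' 40
python3 -m crank '{"linear":[[0.03,0,0],[0.06,0,0],[0.09,0,0],[0.12,0,0],[0.12,0,0]],"delta_rot":[[0,0,0.25],[0,0,0.5],[0,0,0.75],[0,0,1],[0,0,1]],"fingers":[-1,-1,-1,-1,-1]}'
python3 -m crank '{"linear":[[0.03,0,0],[0.06,0,0],[0.09,0,0],[0.12,0,0],[0.12,0,0]],"delta_rot":[[0,0,0.25],[0,0,0.5],[0,0,0.75],[0,0,1],[0,0,1]],"fingers":[-1,-1,-1,-1,-1]}'
for i in 1 2; do python3 -m crank '{"linear":[[0,0.08,0],[0,0.16,0],[0,0.24,0],[0,0.3,0],[0,0.3,0]],"delta_rot":[[0,0,0.25],[0,0,0.5],[0,0,0.75],[0,0,1],[0,0,1]],"fingers":[-1,-1,-1,-1,-1]}' | head -3; done
python3 -m crank '{"linear":[[0,0.08,0],[0,0.16,0],[0,0.24,0],[0,0.28,0],[0,0.28,0]],"delta_rot":[[0,0,0.25],[0,0,0.5],[0,0,0.75],[0,0,1],[0,0,1]],"fingers":[-1,-1,-1,-1,-1]}'
python3 -c "
from h import *;print(observe()['qpos'].round(2));save(grab_frame('scene'),'s2.png',(150,100,500,380),2)"
```

```text
clock: 5.9
position: [0.4952, -0.139, 0.084]
tool_rot: [-3.141, -0.0, 0.534]
force: [-0.8, 0.0, -0.0]
grip_width: 0.0129
finger_force: 39.4
clock: 6.4
position: [0.5258, -0.1393, 0.0838]
tool_rot: [3.141, -0.001, 1.055]
force: [0.1, -0.1, -2.0]
grip_width: 0.0123
finger_force: 39.3
clock: 6.9
position: [0.5552, -0.1396, 0.0837]
tool_rot: [3.142, -0.001, 1.574]
force: [0.9, -0.4, -2.1]
grip_width: 0.0129
finger_force: 39.3
clock: 7.4
position: [0.5543, -0.0627, 0.0836]
tool_rot: [-3.141, -0.002, 2.098]
clock: 7.9
position: [0.5544, 0.0114, 0.0836]
tool_rot: [3.141, -0.001, 2.62]
clock: 8.4
position: [0.5546, 0.08, 0.0835]
tool_rot: [3.141, -0.001, -3.141]
force: [0.1, 0.6, 0.0]
grip_width: 0.0127
finger_force: 39.3
[-0.05  0.66 -0.28  1.88  0.29  0.64  1.06]
```

View pics/s2.png

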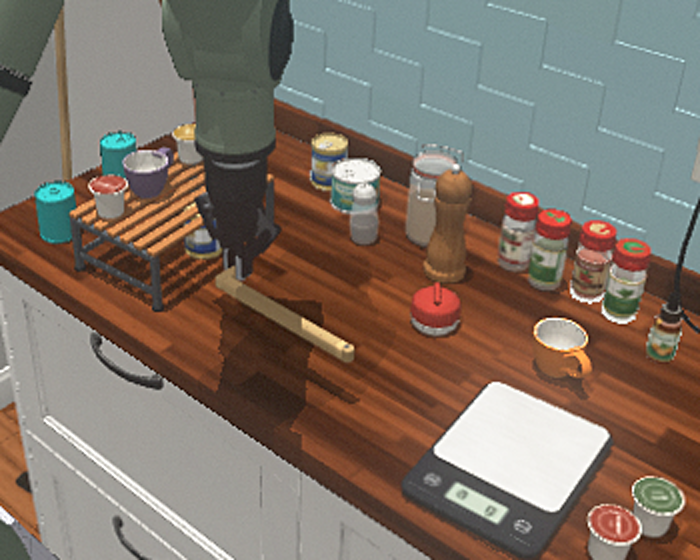

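The hook now points at the riser: bend at (230,275), handle end at (345,350). Laying it down and letting go.

```bash
python3 -m crank '{"linear":[[0,0,-0.08],[0,0,-0.16],[0,0,-0.22],[0,0,-0.244],[0,0,-0.244]],"delta_rot":[[0,0,0],[0,0,0],[0,0,0],[0,0,0],[0,0,0]],"fingers":[-1,-1,-1,-1,-1]}' 40
python3 -m crank '{"linear":[[0,0,0],[0,0,0],[0,0,0],[0,0,0],[0,0,0]],"delta_rot":[[0,0,0],[0,0,0],[0,0,0],[0,0,0],[0,0,0]],"fingers":[1,1,1,1,1]}'
python3 -m crank '{"linear":[[0,0,0],[0,0,0.15],[0,0,0.3],[0,0,0.5],[0,0,0.5]],"delta_rot":[[0,0,0],[0,0,0],[0,0,0],[0,0,0],[0,0,0]],"fingers":[1,1,1,1,1]}'
python3 -m crank '{"linear":[[0,-0.15,0],[0,-0.3,0],[0,-0.4,0],[0,-0.48,0],[0,-0.48,0]],"delta_rot":[[0,0,-0.25],[0,0,-0.5],[0,0,-0.75],[0,0,-1],[0,0,-1]],"fingers":[1,1,1,1,1]}' | head -3
python3 -m crank '{"linear":[[-0.1,0,0],[-0.1,0,0],[-0.1,0,0],[-0.1,0,0],[-0.1,0,0]],"delta_rot":[[0,0,-0.25],[0,0,-0.5],[0,0,-0.75],[0,0,-1],[0,0,-1]],"fingers":[1,1,1,1,1]}' | head -3
python3 -m crank '{"linear":[[0,-0.24,0],[0,-0.24,0],[0,-0.24,0],[0,-0.24,0],[0,-0.24,0]],"delta_rot":[[0,0,-0.25],[0,0,-0.5],[0,0,-0.75],[0,0,-1],[0,0,-1]],"fingers":[1,1,1,1,1]}'
python3 - <<'E'
from h import *
f=grab_frame("wrist");save(f,"w2.png");import pickle;pickle.dump(f,open("w2.pkl","wb"))
g=grab_frame("top")
for P in((.527,-.133,.018),(.527,.087,.018),(.575,.08,.018)):print(P,proj(f,P).round(0),proj(g,P).round(0))
E
```

```text
clock: 8.95
position: [0.5549, 0.0791, 0.0223]
tool_rot: [-3.141, -0.001, -3.141]
force: [0.9, 0.7, -0.9]
grip_width: 0.013
finger_force: 40.2
clock: 9.45
position: [0.5551, 0.0798, 0.023]
tool_rot: [3.142, 0.0, -3.138]
force: [-0.2, -0.3, -0.1]
grip_width: 0.084
finger_force: 0.0
clock: 9.95
position: [0.5575, 0.0804, 0.1534]
tool_rot: [3.14, 0.008, -3.138]
force: [-0.2, -0.1, -0.2]
grip_width: 0.0854
finger_force: 0.0
clock: 10.45
position: [0.5548, -0.0432, 0.1478]
tool_rot: [-3.14, 0.001, 2.614]
clock: 10.95
position: [0.5301, -0.0394, 0.1478]
tool_rot: [3.142, 0.0, 2.098]
clock: 11.45
position: [0.53, -0.0997, 0.1477]
tool_rot: [-3.141, 0.0, 1.577]
force: [0.7, -0.2, -0.1]
grip_width: 0.0848
finger_force: 0.0
(0.527, -0.133, 0.018) [272. 242.] [349. 250.]
(0.527, 0.087, 0.018) [273. -60.] [269. 249.]
(0.575, 0.08, 0.018) [344. -47.] [272. 232.]
```

View pics/w2.png

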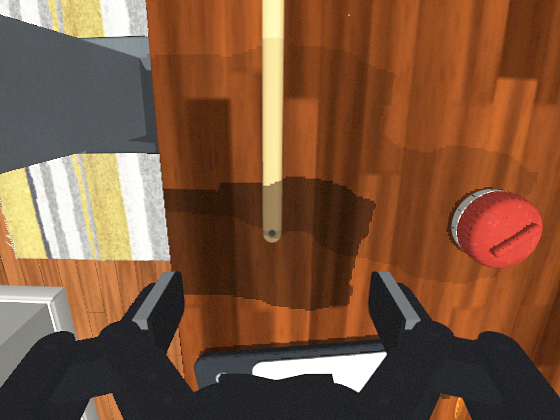

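The wrist view shows the handle end at (271,241), exactly as predicted. Taking the handle.

```bash
python3 -m crank '{"linear":[[-0.012,0,-0.2],[-0.012,0,-0.35],[-0.012,0,-0.45],[-0.012,0,-0.496],[-0.012,0,-0.496]],"delta_rot":[[0,0,0],[0,0,0],[0,0,0],[0,0,0],[0,0,0]],"fingers":[1,1,1,1,1]}' 60
for i in 1 2; do python3 -m crank '{"linear":[[0,0,0],[0,0,0],[0,0,0],[0,0,0],[0,0,0]],"delta_rot":[[0,0,0],[0,0,0],[0,0,0],[0,0,0],[0,0,0]],"fingers":[-1,-1,-1,-1,-1]}' 60; done
```

```text
clock: 12.05
position: [0.5264, -0.0999, 0.0228]
tool_rot: [-3.14, -0.001, 1.578]
force: [-0.3, -0.4, 0.4]
grip_width: 0.0853
finger_force: 0.0
clock: 12.55
position: [0.5274, -0.1001, 0.0244]
tool_rot: [3.141, 0.0, 1.575]
force: [-7.0, 3.0, 22.4]
grip_width: 0.0139
finger_force: 58.3
clock: 13.05
position: [0.5273, -0.1001, 0.0245]
tool_rot: [3.141, -0.0, 1.575]
force: [-2.4, 0.3, 12.1]
grip_width: 0.0143
finger_force: 58.8
```

```bash
python3 -m crank '{"linear":[[0,0,0.012],[0,0.1,0.012],[0,0.2,0.012],[0,0.3,0.012],[0,0.4,0.012]],"delta_rot":[[0,0,0],[0,0,0],[0,0,0],[0,0,0],[0,0,0]],"fingers":[-1,-1,-1,-1,-1]}' 60
python3 -m crank '{"linear":[[0,0.1,0],[0,0.2,0],[0,0.3,0],[0,0.4,0],[0,0.4,0]],"delta_rot":[[0,0,0],[0,0,0],[0,0,0],[0,0,0],[0,0,0]],"fingers":[-1,-1,-1,-1,-1]}'
python3 - <<'E'
from h import *
f=grab_frame("scene");g=grab_frame("top");
a=cv2.resize(f["image"][160:285,170:290,::-1],(400,417),interpolation=cv2.INTER_CUBIC);b=cv2.resize(g["image"][170:285,165:285,::-1],(400,383),interpolation=cv2.INTER_CUBIC)
o=np.zeros((417,800,3),np.uint8);o[:,:400]=a;o[:383,400:]=b;cv2.imwrite("pics/c2.png",o)
E
```

```text
clock: 13.55
position: [0.527, 0.0008, 0.0269]
tool_rot: [3.142, -0.0, 1.575]
force: [0.4, 0.2, -0.1]
grip_width: 0.0142
finger_force: 58.9
clock: 14.05
position: [0.5269, 0.1038, 0.0269]
tool_rot: [3.141, -0.002, 1.579]
force: [0.1, -0.0, -0.2]
grip_width: 0.014
finger_force: 58.9
```

View pics/c2.png

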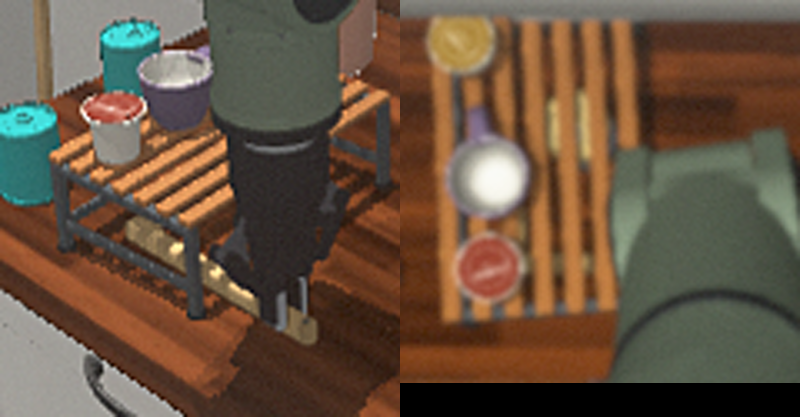

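The hook is in beside the tin, with the lid where it was at (570,130) in the right half. Shifting across behind the tin with a slight turn, then pulling.

```bash
python3 -m crank '{"linear":[[0.05,0,0],[0.1,0,0],[0.14,0,0],[0.17,0,0],[0.19,0,0]],"delta_rot":[[0,0,-0.05],[0,0,-0.1],[0,0,-0.15],[0,0,-0.2],[0,0,-0.2]],"fingers":[-1,-1,-1,-1,-1]}' 60
python3 -m crank '{"linear":[[0.01,0,0],[0.01,0,0],[0.01,0,0]],"delta_rot":[[0,0,0],[0,0,0],[0,0,0]],"fingers":[-1,-1,-1]}' 
python3 -m crank '{"linear":[[0,-0.02,0],[0,-0.04,0],[0,-0.06,0],[0,-0.08,0],[0,-0.1,0]],"delta_rot":[[0,0,0],[0,0,0],[0,0,0],[0,0,0],[0,0,0]],"fingers":[-1,-1,-1,-1,-1]}'
python3 -m crank '{"linear":[[0,-0.03,0],[0,-0.06,0],[0,-0.09,0],[0,-0.12,0],[0,-0.15,0]],"delta_rot":[[0,0,0],[0,0,0],[0,0,0],[0,0,0],[0,0,0]],"fingers":[-1,-1,-1,-1,-1]}'
python3 - <<'E'
from h import *
f=grab_frame("scene");g=grab_frame("top");
a=cv2.resize(f["image"][160:285,170:290,::-1],(400,417),interpolation=cv2.INTER_CUBIC);b=cv2.resize(g["image"][170:285,165:285,::-1],(400,383),interpolation=cv2.INTER_CUBIC)
o=np.zeros((417,800,3),np.uint8);o[:,:400]=a;o[:383,400:]=b;cv2.imwrite("pics/c3.png",o)
E
```

```text
clock: 14.65
position: [0.575, 0.0993, 0.0267]
tool_rot: [-3.142, 0.0, 1.468]
force: [-0.1, -0.7, -0.8]
grip_width: 0.0145
finger_force: 58.9
clock: 14.95
position: [0.5767, 0.0998, 0.0267]
tool_rot: [-3.141, 0.0, 1.47]
force: [-0.4, -0.7, -0.2]
grip_width: 0.0146
finger_force: 58.9
clock: 15.45
position: [0.577, 0.0743, 0.0268]
tool_rot: [3.142, -0.0, 1.47]
force: [0.8, 1.1, -0.9]
grip_width: 0.0142
finger_force: 58.9
clock: 15.95
position: [0.577, 0.0366, 0.0268]
tool_rot: [3.142, 0.0, 1.47]
force: [0.7, 1.1, -0.8]
grip_width: 0.0142
finger_force: 58.9
```

View pics/c3.png

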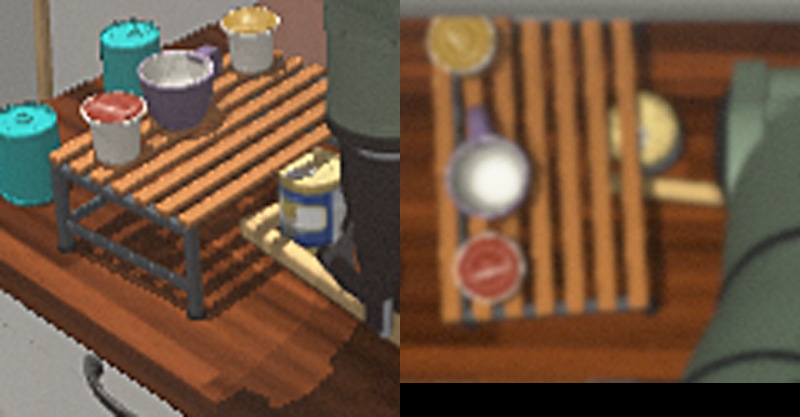

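The tin is upright, captured in the hook, half out of the front (lid at (645,130) in the right half). Continuing the pull.

```bash
for i in 1 2; do python3 -m crank '{"linear":[[0,-0.04,0],[0,-0.08,0],[0,-0.12,0],[0,-0.16,0],[0,-0.2,0]],"delta_rot":[[0,0,0],[0,0,0],[0,0,0],[0,0,0],[0,0,0]],"fingers":[-1,-1,-1,-1,-1]}' 60; done
python3 - <<'E'
from h import *
f=grab_frame("scene");g=grab_frame("top");
a=cv2.resize(f["image"][160:285,170:310,::-1],(400,357),interpolation=cv2.INTER_CUBIC);b=cv2.resize(g["image"][170:285,165:305,::-1],(400,329),interpolation=cv2.INTER_CUBIC)
o=np.zeros((417,800,3),np.uint8);o[:357,:400]=a;o[:329,400:]=b;cv2.imwrite("pics/c4.png",o)
E
```

```text
clock: 16.55
position: [0.577, -0.0137, 0.0268]
tool_rot: [-3.142, 0.0, 1.47]
force: [-0.1, 0.9, -0.6]
grip_width: 0.0139
finger_force: 58.9
clock: 17.05
position: [0.577, -0.0635, 0.0268]
tool_rot: [-3.142, -0.0, 1.47]
force: [0.1, 0.4, -0.7]
grip_width: 0.0144
finger_force: 58.9
```

View pics/c4.png

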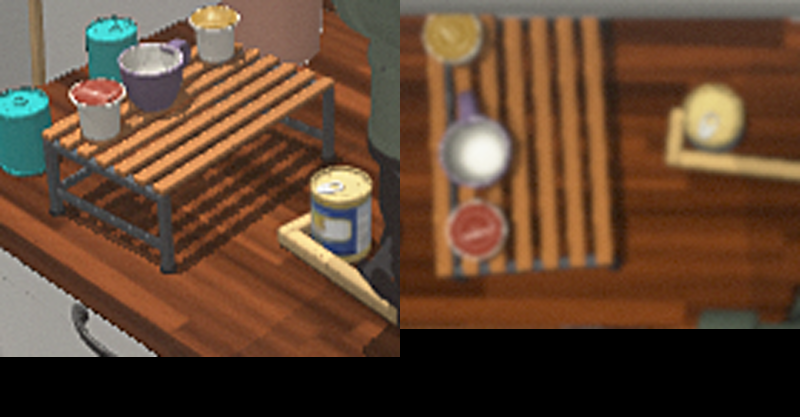

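The tin stands upright in the open, at (713,118), well clear of the front edge at x≈605. Lowering the hook, releasing it and backing straight up.

```bash
python3 -m crank '{"linear":[[0,0,-0.005],[0,0,-0.01],[0,0,-0.01]],"delta_rot":[[0,0,0],[0,0,0],[0,0,0]],"fingers":[-1,-1,-1]}' 60
python3 -m crank '{"linear":[[0,0,0],[0,0,0],[0,0,0],[0,0,0],[0,0,0]],"delta_rot":[[0,0,0],[0,0,0],[0,0,0],[0,0,0],[0,0,0]],"fingers":[1,1,1,1,1]}'
python3 -m crank '{"linear":[[0,0,0],[0,0,0.1],[0,0,0.25],[0,0,0.4],[0,0,0.5]],"delta_rot":[[0,0,0],[0,0,0],[0,0,0],[0,0,0],[0,0,0]],"fingers":[1,1,1,1,1]}'
python3 -m crank '{"linear":[[0,-0.1,0.1],[0,-0.2,0.2],[0,-0.3,0.3],[0,-0.3,0.3],[0,-0.3,0.3]],"delta_rot":[[0,0,0],[0,0,0],[0,0,0],[0,0,0],[0,0,0]],"fingers":[1,1,1,1,1]}'
python3 - <<'E'
from h import *
f=grab_frame("scene");g=grab_frame("top");
a=cv2.resize(f["image"][150:360,170:450,::-1],(400,300),interpolation=cv2.INTER_CUBIC);b=cv2.resize(g["image"][170:290,165:375,::-1],(400,229),interpolation=cv2.INTER_CUBIC)
o=np.zeros((300,800,3),np.uint8);o[:,:400]=a;o[:229,400:]=b;cv2.imwrite("pics/c5.png",o)
E
```

```text
clock: 17.45
position: [0.5771, -0.0622, 0.0245]
tool_rot: [3.142, -0.0, 1.471]
force: [-2.3, -0.2, 7.7]
grip_width: 0.0141
finger_force: 59.8
clock: 17.95
position: [0.577, -0.0626, 0.0243]
tool_rot: [-3.142, -0.0, 1.47]
force: [0.2, -0.3, 0.1]
grip_width: 0.0843
finger_force: 0.0
clock: 18.45
position: [0.5775, -0.0628, 0.1518]
tool_rot: [3.14, -0.0, 1.47]
force: [0.0, 0.3, 0.5]
grip_width: 0.085
finger_force: 0.0
clock: 18.95
position: [0.577, -0.1378, 0.2245]
tool_rot: [3.141, -0.0, 1.469]
force: [-0.4, 0.6, 0.3]
grip_width: 0.0852
finger_force: 0.0
```

View pics/c5.png

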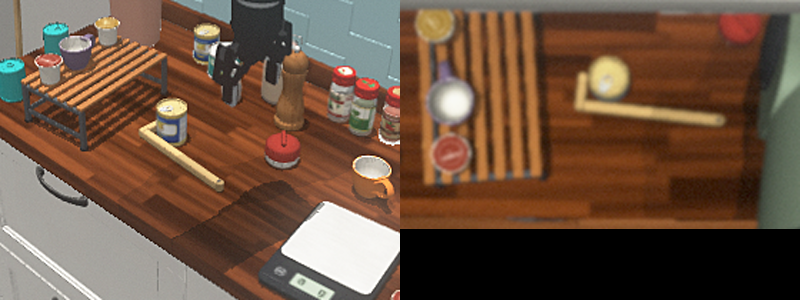

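The hook lies free on the worktop, the tin is upright at (608,77) in the right half and clear of the riser, and the other things are where they were.

```bash
python3 -c "
from workcell import bot;print(bot.job_done())"
```

```text
the job is handed in; nothing more can be done
None
```

The job is handed in at about 19 s of robot time: in the last pictures the tin stands upright about 6–7 cm clear of the riser's front, the hook lies released on the worktop, and nothing else appears to have moved; no verdict came back.

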